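# Shut up the refractometer after use

### The job

The refractometer has been cleaned and is to be put away: with the fingertips, push its hinged prism flap over and press it down flat, fully shut on the sample stage. Then push the open drawer of the accessory case fully shut, with the calibration block left lying in it. Push with the fingers only, not with the arm or hand, do not pick anything up, and leave the bottle, the beaker and the jar standing where they are.

Things in the scene. Friction and masses are not known exactly. Their poses are not given: they have to be found in the camera images.
- refractometer: Bench refractometer, fixed: flat white box, x -115 to +85 mm, y -115 to +115, top at 78 mm. Origin on the bench, x away from its operator's side, y left, z up. Left half (y > 0): sloping screen panel, at most 107 mm high. Right half: steel stage 92 x 88 mm, top at 90 mm, with a round prism and the hinged flap. Stands left or right of the accessory case (they swap).
- hinge (a point): Middle of the flap's hinge line, fixed on the refractometer at its x = -30, y = -55, z = 92 mm; axes are the refractometer's. The hinge line runs along y. The hinge ears at its ends are 8 mm wide and reach 98 mm height.
- flap (a joint): Angle of the prism flap, rad: 0 = flat and shut, 1.57 = upright, up to 1.9 = leaning away from the operator's side. Starts at 1.2 to 1.8. A stiff hinge (about 0.055 N m to turn) keeps it where it is left. Shut, the flap reaches from the hinge line towards -x of the refractometer.
- flap_edge (a point): On the flap: middle of its free edge on the outer (when shut, upper) face. Aluminium plate 65 mm from hinge line to free edge, 60 mm wide, 10 mm thick, 0.1 kg; its inner face passes through the hinge line. A black tab, 26 mm wide, 6 mm thick, sticks out 14 mm beyond the edge. Axes turn with the flap: -x from hinge to edge, z out of the outer face.
- case: Accessory case, fixed to the bench: grey box 155 mm deep (x from -45 to +110 mm), 130 mm wide (y from -65 to +65), 85 mm high. Origin on the bench under it, x away from the drawer's front, z up. It has one drawer, which comes out towards -x.
- drawer (a joint): How far the drawer is out, m: 0 = fully shut, at most 0.09. Starts 0.05 to 0.08 out. About 1.5 N of friction plus 4 N per m/s; it stays where it is left.
- drawer_front (a point): On the drawer: middle of the front face of its lip, a bar 60 mm wide (y), 10 mm high, standing 12 mm out of the front panel; 60 mm above the bench. The panel is 130 mm wide, 4 to 84 mm high; its face is 12 mm behind this point. Axes are the case's: the drawer shuts along +x. Shut, this point lies at x = -67 mm of the case.
- drawer_floor (a point): On the drawer, the centre of its inner floor, 14 mm above the bench; the inside is 136 mm long (x), 102 mm wide, with walls 34 mm high above the floor. Axes are the case's.
- block: Calibration block, a dark steel block 30 x 18 x 12 mm, lying loose in the drawer; origin at the centre of its underside. It stays there.
- bottle: Bystander: amber glass bottle with black cap, 60 mm across, 130 mm high, standing behind the work; origin at the centre of its underside.
- beaker: Bystander: open glass beaker, 76 mm across, 90 mm high, standing on the left; origin at the centre of its underside.
- jar: Bystander: white plastic jar, 68 mm across, 80 mm high, standing on the right; origin at the centre of its underside.
Things that resemble listed ones, but are neither listed nor needed, are in the scene too. Several things have the shape of the case; the one meant has the colours described above.

How it is judged (in metres and radians):
On the way, in this order (a step that is already met when the one before it is completed fails the run):
1. the prism flap lies shut (value of joint flap below 0.06 rad), for 0.2 s.
2. the drawer is pushed shut (value of joint drawer below 0.005 m), for 0.2 s.
At the end, for the whole second after the job is handed in: The flap is within 0.06 rad of lying flat, the drawer is within 5 mm of fully shut, the calibration block rests in the drawer, and the bottle, beaker and jar stand upright, within 20 mm of where they were (value of joint flap below 0.06 rad and value of joint drawer below 0.005 m and z of block in the frame of drawer_floor between -0.004 and 0.012 m and horizontal distance between block and drawer_floor below 0.085 m and linear speed of block below 0.02 m/s and angle between each of bottle, beaker, jar's own z axis and vertical below 0.1 rad); the robot touches nothing.
It fails at once if the bottle, the beaker or the jar is moved by more than 20 mm (distance of any of bottle, beaker, jar from where it was at the start of the episode above 0.02 m).
It fails at once if the calibration block is lifted more than 15 mm off the drawer's floor (z of block in the frame of drawer_floor above 0.015 m).
It fails at once if the refractometer (with its flap) or the case (with its drawer) is pushed with the arm or the gripper's body instead of the fingers (contact force between the arm and refractometer above 3 N or contact force between the arm and case above 3 N).
It also fails if it takes over 48 s, if anything falls off the work surface, if the arm or the gripper's body presses on something with over 40 N, if the wrist force passes 120 N, or if a joint passes its speed limit or range.

### The arm

A 6-joint arm with a two-finger parallel gripper is mounted at the origin on the work surface. World frame = base frame: x ahead of the robot, y to its left, z up, the work surface at z = 0. Lengths are in mm, angles in degrees, forces in N, time in s.
With the tool pointing down it reaches from about 300 to 850 mm from the base axis. Payload 4.2 kg.
Tool frame: the origin (TCP) lies at the very end of the fingers, on their centre line; the grasp point (between the pads) lies env.pinch_z behind it (env.pinch_z is the distance from the TCP to the grasp point, in mm); z points along the fingers, y is the line along which they close (so a half turn about z gives the same grasp; the last joint's range is limited). The gripper opens to 91 mm and grips with 3 to 60 N. Pads are 32 mm wide; open, the fingers measure 118 mm over their backs; the gripper's body (76 mm by 178 mm) begins 60 mm behind the grasp point.
Start: joints at [-72.422, 18.312, 89.639, -0, 72.044, -1.146], TCP at [184.587, -544.583, 213.976] pointing down, gripper open.
Joint ranges: [-177.97, 177.97], [-48.28, 115.42], [12.27, 149.76], [-77.06, 257.06], [2.81, 150.46], [-146.56, 146.56]. Speed limits (degrees/s): [147.25, 147.25, 180, 180, 180, 180].

### API

Orientations are given as [roll, pitch, yaw] about the fixed x, y, z axes, in that order (R = Rz(yaw) Ry(pitch) Rx(roll)).
In Python, from workcell import state, vision, job_done, env gives the robot as it stands.
- The arm moves only by the tool servo_tool, never from a script. Its argument "rows" is a list of rows, each a list of 5 numbers: the shift along the tool's x, y, z scaled (see below), then the turn about the tool's z scaled (see below), then the opening, from 0 (shut) to 1 (fully open). A call has 1 to 20 rows; each row is the pose to reach, as a shift and turn from the pose commanded when the call began, along the tool's axes at that moment; what a row does not reach only later rows make up. The controller multiplies each number of a shift by 200 mm and each number of a turn by 90 degrees. A row lasts 1/12 s, in which the tool goes at most 41.7 mm and 7.16 degrees, less where a joint would pass 70% of its speed; a pose out of reach is approached as far as the arm can. A call with a number of a shift or a turn outside -1 to 1 is refused whole. A call with a gripper value outside its range is refused whole. The fingers move at their own pace and stop on an object; "force" is the grip in N (left out, the last holds). Time passes only in rows, so rows that repeat a pose let the fingers close. It gives the time, the measured TCP pose, the force, the opening and the grip force at its end, in the units of the state.
- state(): the state, without advancing time (a new reading comes with each control period).
- vision.grab_frame(name): name is "scene" or "top"; returns the picture (400x640x3 uint8, red, green, blue); there is no depth.
- vision.camera_info(name): a dict with "vertical_fov" (degrees; the focal length in pixels is half the picture's height over the tangent of half this angle, whatever the lens; pixels are square), "cx", "cy" (the principal point, pixels), "distortion" ([k1, k2, p1, p2, k3] as OpenCV has them; the pictures are not rectified), "T" (4x4, takes a point from camera to world coordinates). Camera axes: x right, y up, looking along -z (the intrinsics and any distortion apply to the point x, -y, -z); pixel columns grow to the right and rows downward; lengths in mm; the calibration is good to about 2 mm. A picture is of the moment at which its call begins. camera_info takes no time and is no camera call.
- job_done(): hands the job in; it is judged then, once.
The state is a dict: "time_s": time; "qpos": joint angles; "qvel": joint speeds; "effort": joint torques, N m; "ee_pos": TCP position; "ee_rot": TCP orientation; "force": force on the tool from outside, world axes, zero at the start; "torque": the same for the moment, N m; "gripper_width": finger opening in mm; "gripper_force": force on a finger pad.
Only numpy, scipy, OpenCV 4.12 (cv2) and the standard library are available. Lean on these libraries where they do the work, as an engineer would, in place of code of your own. Each camera call takes 0.05 s, during which the arm holds its last target. There are 200 camera calls.

## Working session

There is one attempt and no reset: what is moved stays moved. The work goes in short steps, Python scripts to look and compute and a tool call to move; the robot and the scene stay as the last step left them, time stands still between calls to the robot, and variables do not carry over. Pictures are saved under pics/ and viewed, at most 10 in all, crops included, and the job is handed in when it is done.

Besides the shell and the picture viewer there is one more tool, called by a JSON object that holds its "name" and its "arguments", one argument or row to a line. servo_tool: Moves the arm, as the interface text tells. Its arguments: {"type":"object","properties":{"rows":{"type":"array"},"force":{"type":"number"}},"required":["rows"]}

```bash
mkdir -p pics
python3 - <<'E'
from workcell import state, vision, env
import cv2, numpy as np
for n in("scene","top"):
    im=vision.grab_frame(n); cv2.imwrite(f"pics/{n}0.png",im[:,:,::-1]); print(n,vision.camera_info(n))
s=state(); print(s['time_s'],s['ee_pos'],s['ee_rot'],s['gripper_width'],env.pinch_z)
E
ls
```

```text
scene {'vertical_fov': 48.27489203896843, 'cx': 318.629516077318, 'cy': 206.87951839293964, 'distortion': array([-0.06989532,  0.        ,  0.        ,  0.        ,  0.        ]), 'T': array([[-1.63550501e-01, -6.87802584e-01,  7.07233228e-01,
         1.63463214e+03],
       [ 9.86510398e-01, -1.08963926e-01,  1.22164226e-01,
         7.76387855e+01],
       [-6.96196081e-03,  7.17672953e-01,  6.96345506e-01,
         1.14576416e+03],
       [ 0.00000000e+00,  0.00000000e+00,  0.00000000e+00,
         1.00000000e+00]])}
top {'vertical_fov': 56.93845506436429, 'cx': 321.50542341845016, 'cy': 197.6547550575429, 'distortion': array([0.02102267, 0.        , 0.        , 0.        , 0.        ]), 'T': array([[-2.16537980e-02,  9.89031108e-01, -1.46111537e-01,
         3.99545258e+02],
       [-9.99744696e-01, -2.04773990e-02,  9.55082029e-03,
        -1.14296249e+02],
       [ 6.45407413e-03,  1.46281045e-01,  9.89222018e-01,
         1.16585137e+03],
       [ 0.00000000e+00,  0.00000000e+00,  0.00000000e+00,
         1.00000000e+00]])}
0.1 [ 184.45524919 -544.15027904  213.21426264] [-1.79910559e+02 -2.95793336e-03  1.87230102e+01] 91.50808770836753 18.8
pics
```

View pics/scene0.png

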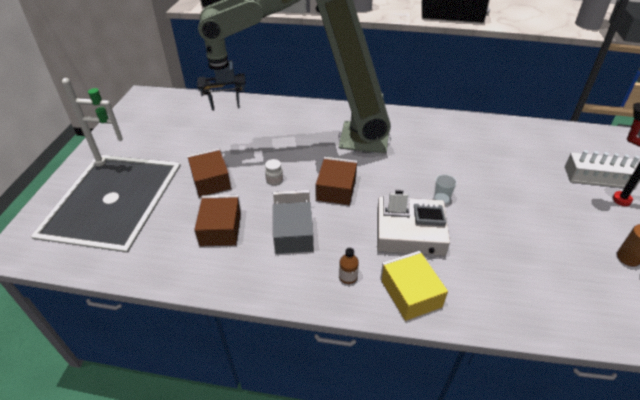

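View pics/top0.png

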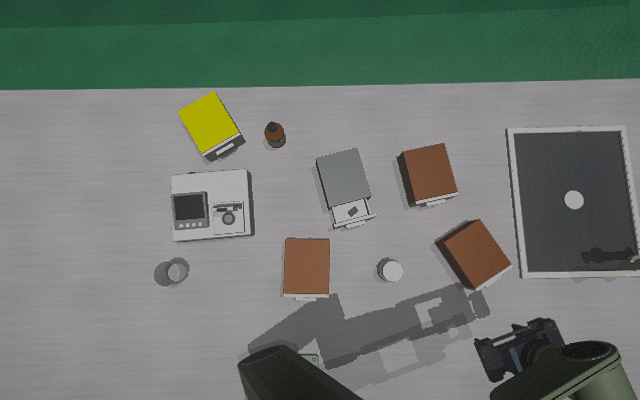

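The scene view shows the refractometer at about (412,225) and the grey case at about (293,222), both fixed on the bench. The top view shows the refractometer at (210,205), with its flap near (228,210). Box-shaped candidates in the top view are grey (343,178), browns (428,174), (474,254) and (306,267), and yellow (211,124). Only the grey one fits the description, and it has the open drawer holding a dark block at (352,211). Next I'll enlarge that area to confirm and measure it.

```bash
cat > h.py <<'E'
import numpy as np, cv2
from workcell import state, vision, env
def K(n):
    c=vision.camera_info(n); f=200/np.tan(np.radians(c['vertical_fov']/2))
    return np.array([[f,0,c['cx']],[0,f,c['cy']],[0,0,1.]]),c['distortion'],c['T']
def ray(n,p):
    k,d,T=K(n); u=cv2.undistortPoints(np.array(p,float).reshape(-1,1,2),k,d).reshape(-1,2)
    v=np.c_[u[:,0],-u[:,1],-np.ones(len(u))]@T[:3,:3].T
    return T[:3,3],v
def onz(n,p,z):
    o,v=ray(n,p); return o+v*((z-o[2])/v[:,2])[:,None]
def proj(n,P):
    k,d,T=K(n); q=(np.atleast_2d(P)-T[:3,3])@T[:3,:3]; q=q*[1,-1,-1]
    return cv2.projectPoints(q,np.zeros(3),np.zeros(3),k,d)[0].reshape(-1,2)
E
python3 - <<'E'
from h import *
im=cv2.imread('pics/top0.png'); sc=cv2.imread('pics/scene0.png')
a=cv2.resize(im[130:260,160:400],None,fx=3.3,fy=3.3,interpolation=cv2.INTER_CUBIC)
cv2.imwrite('pics/c1.png',a)
b=cv2.resize(sc[180:270,260:460],None,fx=4,fy=4,interpolation=cv2.INTER_CUBIC); cv2.imwrite('pics/c2.png',b)
hsv=cv2.cvtColor(im,cv2.COLOR_BGR2HSV)
for p in[(343,165),(240,180),(270,200),(200,176),(343,185),(300,150)]: print(p,im[p[1],p[0]])
E
```

```text
(343, 165) [120 118 117]
(240, 180) [174 169 170]
(270, 200) [152 151 153]
(200, 176) [171 170 170]
(343, 185) [123 123 120]
(300, 150) [145 145 147]
```

View pics/c1.png

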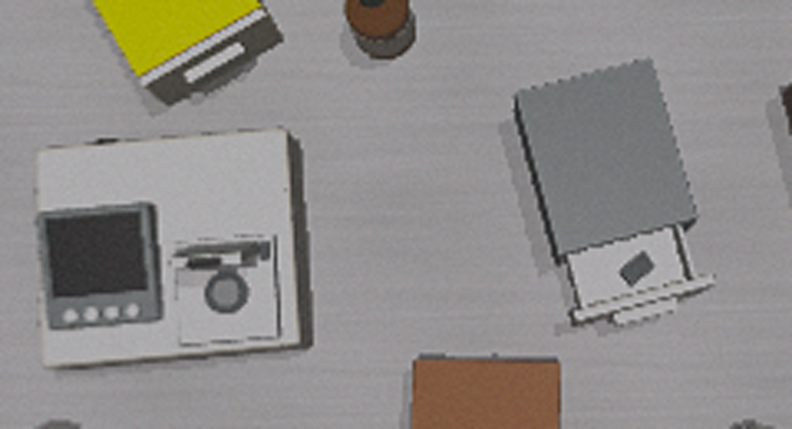

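View pics/c2.png

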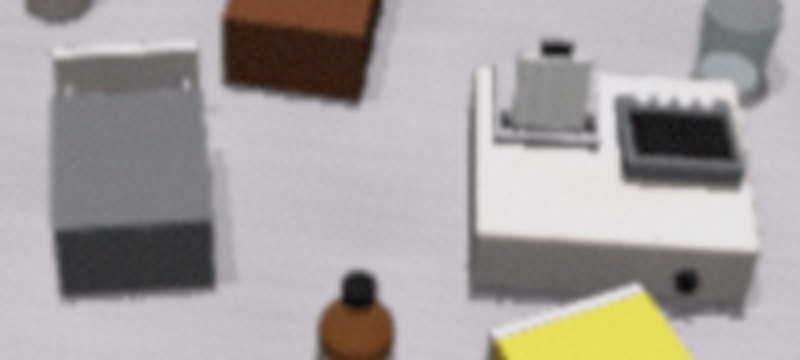

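The crops confirm it: the grey case has a white drawer panel running from (575,318) to (712,285) in c1, with the dark block inside at (636,268). The flap stands almost upright at about (225,255) in c1, and its tab is at (556,47) in c2.

```bash
cat >> h.py <<'E'
def c1(p): return np.array(p,float)/3.3+[160-.35,130-.35]
def c2(p): return np.array(p,float)/4+[260-.375,180-.375]
E
python3 - <<'E'
from h import *
np.set_printoptions(precision=1,suppress=True)
def fit(L,W):  # rigid fit of local to world
    lc,wc=L.mean(0),W.mean(0); a=L-lc;b=W-wc
    th=np.arctan2((a[:,0]*b[:,1]-a[:,1]*b[:,0]).sum(),(a*b).sum())
    R=np.array([[np.cos(th),-np.sin(th)],[np.sin(th),np.cos(th)]]); t=wc-R@lc
    print('yaw',np.degrees(th),'t',t,'res',W-(L@R.T+t)); return R,t
W=onz('top',c1([(38,148),(287,129),(301,348),(45,367)]),78)
R,t=fit(np.array([(85,115),(85,-115),(-115,-115),(-115,115.)]),W[:,:2])
H=np.r_[R@[-30,-55]+t,92]; print('hinge',H)
C=onz('top',c1([(517,95),(652,60),(695,217),(557,253)]),85)
Rc,tc=fit(np.array([(110,65),(110,-65),(-45,-65),(-45,65.)]),C[:,:2])
# scene checks of case/refr
print('sc refr corners',(onz('scene',c2([(473,235),(757,250),(738,82)]),78)[:,:2]-t)@R)
print('sc case corners',(onz('scene',c2([(55,230),(212,222),(202,92),(52,92)]),85)[:,:2]-tc)@Rc)
# panel/lip in case frame
print('panel top',(onz('top',c1([(575,320),(712,283)]),84)[:,:2]-tc)@Rc)
print('lip',(onz('top',c1([(615,324),(680,308)]),65)[:,:2]-tc)@Rc)
print('panel sc',(onz('scene',c2([(55,50),(197,43)]),84)[:,:2]-tc)@Rc)
print('block',onz('top',c1([(636,268)]),26))
# flap: tab tip rays intersect refr plane y=-55 (local)
for n,p in(('scene',c2([(557,41),(557,54),(518,60),(592,63)])),('top',c1([(192,262),(235,262),(222,245)]))):
    o,v=ray(n,p); o2=np.r_[R.T@(o[:2]-t),o[2]]; v2=np.c_[v[:,:2]@R,v[:,2]]
    for a in v2:
        r=np.array([o2+a*((y+55-110-0-o2[1])/a[1]) for y in (0,)])
        zs=[150,160,165,170]; print(n,[(o2+a*((z-o2[2])/a[2])).round() for z in zs])
for n in ('bottle',):pass
print('jar',onz('top',[(391,269)],80),'brown',onz('top',[(284,238),(330,239),(329,297),(284,295)],85)[:,:2], 'beaker',onz('top',[(177,267)],90),'bottle',onz('top',[(273,129)],130))
E
```

```text
yaw 3.5239498678648906 t [561.9 204.9] res [[-0.2 -1.7]
 [-1.   3.2]
 [-0.7  1.5]
 [ 1.9 -3. ]]
hinge [535.4 148.2  92. ]
yaw 13.154114681384081 t [ 589.3 -197.8] res [[-2.9 -2.2]
 [-2.   0.1]
 [ 2.7  1.9]
 [ 2.2  0.2]]
sc refr corners [[  94.9 -109.5]
 [  89.8  116.5]
 [-106.8  120.4]]
sc case corners [[117.2 -59. ]
 [117.5  66.7]
 [-34.   66.5]
 [-43.4 -62.7]]
panel top [[-104.7   64.2]
 [-103.1  -62.7]]
lip [[-116.1   29. ]
 [-116.7  -31.8]]
panel sc [[-98.4 -60.7]
 [-98.4  65.3]]
block [[ 524.4 -220.4   26. ]]
scene [array([-64., -47., 150.]), array([-53., -48., 160.]), array([-47., -49., 165.]), array([-41., -50., 170.])]
scene [array([-48., -47., 150.]), array([-37., -49., 160.]), array([-31., -50., 165.]), array([-25., -50., 170.])]
scene [array([-37., -80., 150.]), array([-26., -81., 160.]), array([-21., -81., 165.]), array([-15., -82., 170.])]
scene [array([-39., -19., 150.]), array([-28., -21., 160.]), array([-23., -22., 165.]), array([-17., -22., 170.])]
top [array([-41., -40., 150.]), array([-42., -42., 160.]), array([-43., -44., 165.]), array([-44., -45., 170.])]
top [array([-44., -75., 150.]), array([-45., -78., 160.]), array([-46., -79., 165.]), array([-46., -80., 170.])]
top [array([-28., -65., 150.]), array([-30., -68., 160.]), array([-31., -69., 165.]), array([-31., -70., 170.])]
jar [[ 347.2 -321.2   80. ]] brown [[ 442.7  -13. ]
 [ 436.9 -146.8]
 [ 273.1 -139.9]
 [ 281.5  -12. ]] beaker [[367.2 291.5  90. ]] bottle [[757.6  12.6 130. ]]
```

Both views agree to within about 8 mm. I put the hinge near (538,149), the flap at about 1.3 rad, and the drawer about 50 mm out. First move: go over to a point behind the flap with the fingers shut.

{"name": "servo_tool", "arguments": {
  "rows": [
    [0.776,-0.656,0,0,0],
    [0.776,-0.656,0,0,0],
    [0.776,-0.656,0,0,0],
    [0.776,-0.656,0,0,0],
    [0.776,-0.656,0,0,0],
    [0.776,-0.656,0,0,0],
    [0.776,-0.656,0,0,0]
  ],
  "force": 20
}}

```text
time_s: 0.68
ee_pos: [290.0, -369.2, 214.0]
ee_rot: [180.0, 0.0, 18.9]
force: [-0.7, -0.3, 0.3]
gripper_width: 47.2
gripper_force: 0.0
```

{"name": "servo_tool", "arguments": {
  "rows": [
    [0.776,-0.656,0,0,0],
    [0.776,-0.656,0,0,0],
    [0.776,-0.656,0,0,0],
    [0.776,-0.656,0,0,0],
    [0.776,-0.656,0,0,0],
    [0.776,-0.656,0,0,0],
    [0.776,-0.656,0,0,0]
  ]
}}

```text
time_s: 1.27
ee_pos: [394.9, -196.5, 213.8]
ee_rot: [180.0, 0.0, 18.9]
force: [0.0, -0.8, -0.3]
gripper_width: 1.5
gripper_force: 0.0
```

{"name": "servo_tool", "arguments": {
  "rows": [
    [0.776,-0.656,0,0,0],
    [0.776,-0.656,0,0,0],
    [0.776,-0.656,0,0,0],
    [0.776,-0.656,0,0,0],
    [0.776,-0.656,0,0,0],
    [0.776,-0.656,0,0,0],
    [0.776,-0.656,0,0,0]
  ]
}}

```text
time_s: 1.85
ee_pos: [499.8, -23.5, 213.4]
ee_rot: [180.0, 0.1, 18.8]
force: [-0.1, -0.6, -0.2]
gripper_width: 0.4
gripper_force: 0.0
```

{"name": "servo_tool", "arguments": {
  "rows": [
    [0.776,-0.656,0,0.169,0],
    [0.776,-0.656,0,0.169,0],
    [0.776,-0.656,0,0.169,0],
    [0.776,-0.656,0,0.169,0],
    [0.776,-0.656,0,0.169,0],
    [0.776,-0.656,0,0.169,0],
    [0.776,-0.656,0,0.169,0],
    [0.776,-0.656,0,0.169,0]
  ]
}}

```text
time_s: 2.52
ee_pos: [603.8, 148.7, 213.4]
ee_rot: [179.9, 0.1, 3.4]
force: [0.4, -0.1, 0.4]
gripper_width: -0.0
gripper_force: 0.0
```

{"name": "servo_tool", "arguments": {
  "rows": [
    [0,0,0.2,0,0],
    [0,0,0.35,0,0],
    [0,0,0.35,0,0],
    [0,0,0.35,0,0]
  ]
}}

```text
time_s: 2.85
ee_pos: [602.8, 149.2, 143.3]
ee_rot: [179.9, 0.2, 3.4]
force: [-0.1, 0.5, 0.5]
gripper_width: 0.6
gripper_force: 0.0
```

Run:
```python
from h import *
a=vision.grab_frame('scene')[:,:,::-1]; b=vision.grab_frame('top')[:,:,::-1]
z=lambda i,x,y:cv2.resize(i[y:y+100,x:x+100],None,fx=4,fy=4,interpolation=cv2.INTER_CUBIC)
cv2.imwrite('pics/d1.png',np.hstack([z(a,360,160),z(b,165,150)]))
```

```text
(no output)
```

View pics/d1.png

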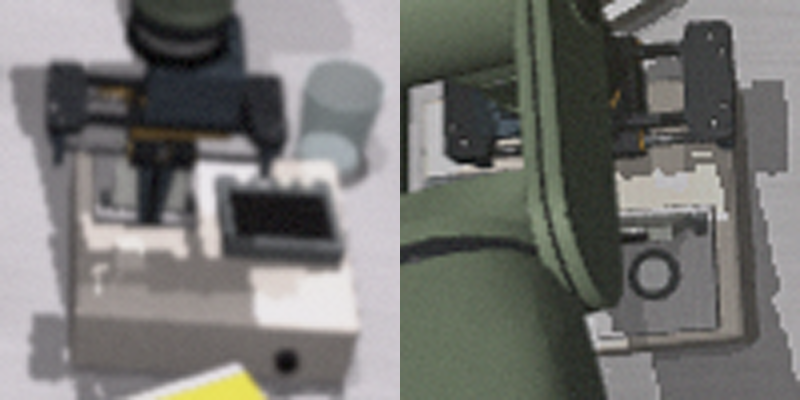

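The shut fingers stand behind the flap and in line with it: at (150,190) in the left half, with the flap in front of them. Now I'll sweep it over along an arc.

{"name": "servo_tool", "arguments": {
  "rows": [
    [-0.08,0,0,0,0],
    [-0.16,0,0,0,0],
    [-0.235,0,0,0,0],
    [-0.3,0,0.012,0,0],
    [-0.365,0,0.03,0,0],
    [-0.4,0,0.055,0,0],
    [-0.435,0,0.0875,0,0],
    [-0.46,0,0.125,0,0],
    [-0.48,0,0.165,0,0],
    [-0.51,0,0.18,0,0],
    [-0.545,0,0.19,0,0],
    [-0.545,0,0.2,0,0],
    [-0.545,0,0.2,0,0]
  ]
}}

```text
time_s: 4.03
ee_pos: [494.8, 145.0, 103.4]
ee_rot: [180.0, 0.1, 3.5]
force: [0.7, 0.6, 0.6]
gripper_width: 0.4
gripper_force: 0.0
```

Next I'll press down gently.

{"name": "servo_tool", "arguments": {
  "rows": [
    [0,0,0.01,0,0],
    [0,0,0.02,0,0],
    [0,0,0.02,0,0],
    [0,0,0.02,0,0],
    [0,0,0.02,0,0]
  ]
}}

```text
time_s: 4.45
ee_pos: [495.8, 145.2, 102.1]
ee_rot: [-180.0, -0.1, 3.5]
force: [-4.2, -0.8, 14.3]
gripper_width: -0.1
gripper_force: 7.1
```

The fingers rest on the flap at z = 102.1 with 14 N, which is exactly the shut height. I'll hold a moment, lift and check.

{"name": "servo_tool", "arguments": {
  "rows": [
    [0,0,0.01,0,0],
    [0,0,0.01,0,0],
    [0,0,0.01,0,0],
    [0,0,-0.2,0,0],
    [0,0,-0.4,0,0],
    [0,0,-0.55,0,0],
    [0,0,-0.55,0,0],
    [0,0,-0.55,0,0]
  ]
}}

```text
time_s: 5.12
ee_pos: [496.7, 145.4, 211.9]
ee_rot: [-179.9, -0.3, 3.5]
force: [0.5, -0.0, -0.1]
gripper_width: 0.7
gripper_force: 0.0
```

{"name": "servo_tool", "arguments": {
  "rows": [
    [-0.2075,0.934,0,0,0],
    [-0.2075,0.934,0,0,0],
    [-0.2075,0.934,0,0,0],
    [-0.2075,0.934,0,0,0],
    [-0.2075,0.934,0,0,0],
    [-0.2075,0.934,0,0,0],
    [-0.2075,0.934,0,0,0]
  ]
}}

```text
time_s: 5.7
ee_pos: [464.5, -44.8, 208.5]
ee_rot: [-180.0, 0.2, 3.3]
force: [-0.5, 0.3, -0.4]
gripper_width: 0.6
gripper_force: 0.0
```

{"name": "servo_tool", "arguments": {
  "rows": [
    [-0.2075,0.934,0,-0.107,0],
    [-0.2075,0.934,0,-0.107,0],
    [-0.2075,0.934,0,-0.107,0],
    [-0.2075,0.934,0,-0.107,0],
    [-0.2075,0.934,0,-0.107,0],
    [-0.2075,0.934,0,-0.107,0],
    [-0.2075,0.934,0,-0.107,0]
  ]
}}

```text
time_s: 6.28
ee_pos: [435.4, -232.8, 208.8]
ee_rot: [-179.9, 0.1, 13.1]
force: [-0.6, 0.2, -0.2]
gripper_width: 0.4
gripper_force: 0.0
```

Run:
```python
from h import *
a=vision.grab_frame('scene')[:,:,::-1]; b=vision.grab_frame('top')[:,:,::-1]
z=lambda i,x,y,w,h,f:cv2.resize(i[y:y+h,x:x+w],None,fx=f,fy=f,interpolation=cv2.INTER_CUBIC)
cv2.imwrite('pics/d2.png',np.vstack([z(a,260,150,200,100,4)[:, :800],z(b,160,150,200,65,4)[:200],]) if 0 else np.vstack([z(a,260,160,200,75,4),z(b,160,165,200,75,4)]))
```

```text
(no output)
```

View pics/d2.png

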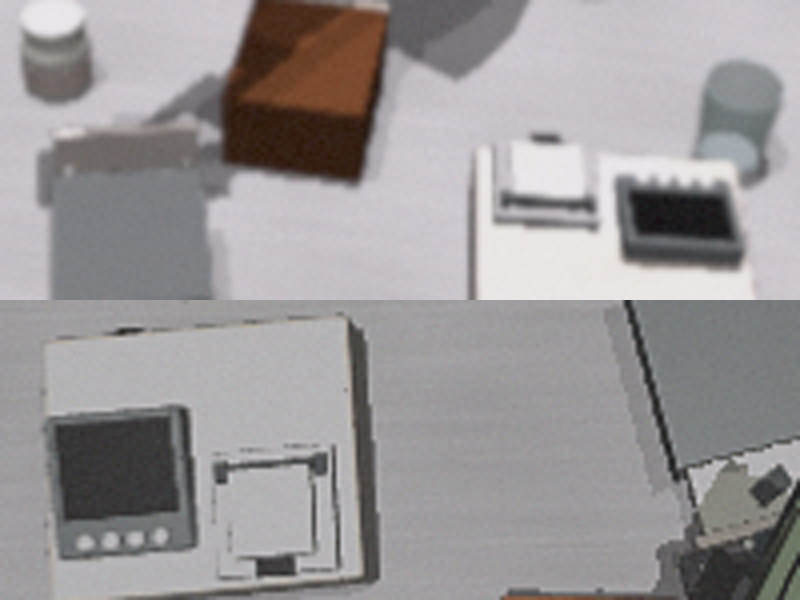

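The flap now lies flat on the stage, at (270,510) in the lower half, with its tab at (275,565). Next I'll descend in front of the drawer lip.

{"name": "servo_tool", "arguments": {
  "rows": [
    [0,0,0.2,0,0],
    [0,0,0.4,0,0],
    [0,0,0.6,0,0],
    [0,0,0.75,0,0],
    [0,0,0.8,0,0],
    [0,0,0.8,0,0],
    [0,0,0.8,0,0]
  ]
}}

```text
time_s: 6.97
ee_pos: [436.4, -232.3, 50.7]
ee_rot: [180.0, -0.0, 13.2]
force: [0.4, 0.6, 0.1]
gripper_width: 0.3
gripper_force: 0.0
```

{"name": "servo_tool", "arguments": {
  "rows": [
    [0.05,0,0,0,0],
    [0.09,0,0,0,0],
    [0.12,0,0,0,0],
    [0.15,0,0,0,0],
    [0.18,0,0,0,0],
    [0.21,0,0,0,0],
    [0.24,0,0,0,0],
    [0.27,0,0,0,0],
    [0.3,0,0,0,0],
    [0.325,0,0,0,0],
    [0.35,0,0,0,0],
    [0.35,0,0,0,0]
  ]
}}

```text
time_s: 7.97
ee_pos: [504.8, -216.8, 49.8]
ee_rot: [180.0, -0.1, 13.2]
force: [0.9, -0.1, 0.4]
gripper_width: 0.7
gripper_force: 0.0
```

{"name": "servo_tool", "arguments": {
  "rows": [
    [0.01,0,0,0,0],
    [0.02,0,0,0,0],
    [0.03,0,0,0,0],
    [0.04,0,0,0,0],
    [0.05,0,0,0,0],
    [0.05,0,0,0,0]
  ]
}}

```text
time_s: 8.47
ee_pos: [509.0, -215.6, 49.9]
ee_rot: [-179.9, 0.5, 13.3]
force: [-11.7, -5.9, 6.8]
gripper_width: 0.4
gripper_force: 6.4
```

The drawer stopped hard at local x ≈ -85, against -83 predicted for shut. I'll push a little more to confirm, then back off and rise.

{"name": "servo_tool", "arguments": {
  "rows": [
    [0.01,0,0,0,0],
    [0.02,0,0,0,0],
    [0.02,0,0,0,0],
    [0.02,0,0,0,0]
  ]
}}

```text
time_s: 8.8
ee_pos: [509.1, -215.6, 49.9]
ee_rot: [-179.9, 0.9, 13.3]
force: [-20.3, -10.1, 12.0]
gripper_width: 0.5
gripper_force: 11.3
```

{"name": "servo_tool", "arguments": {
  "rows": [
    [-0.1,0,0,0,0],
    [-0.25,0,0,0,0],
    [-0.35,0,0,0,0],
    [-0.35,0,-0.2,0,0],
    [-0.35,0,-0.4,0,0],
    [-0.35,0,-0.6,0,0],
    [-0.35,0,-0.8,0,0],
    [-0.6,0,-0.9,0,0],
    [-0.8,0,-0.9,0,0],
    [-0.8,0,-0.9,0,0]
  ]
}}

```text
time_s: 9.63
ee_pos: [358.0, -250.6, 231.8]
ee_rot: [179.9, -0.0, 13.1]
force: [-0.4, -0.3, -1.1]
gripper_width: 0.5
gripper_force: 0.0
```

Run:
```python
from h import *
a=vision.grab_frame('scene')[:,:,::-1]; b=vision.grab_frame('top')[:,:,::-1]
z=lambda i,x,y,w,h,f:cv2.resize(i[y:y+h,x:x+w],None,fx=f,fy=f,interpolation=cv2.INTER_CUBIC)
cv2.imwrite('pics/d3.png',np.vstack([z(a,250,150,230,85,3.4),z(b,160,120,230,90,3.4)]))
```

```text
(no output)
```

View pics/d3.png

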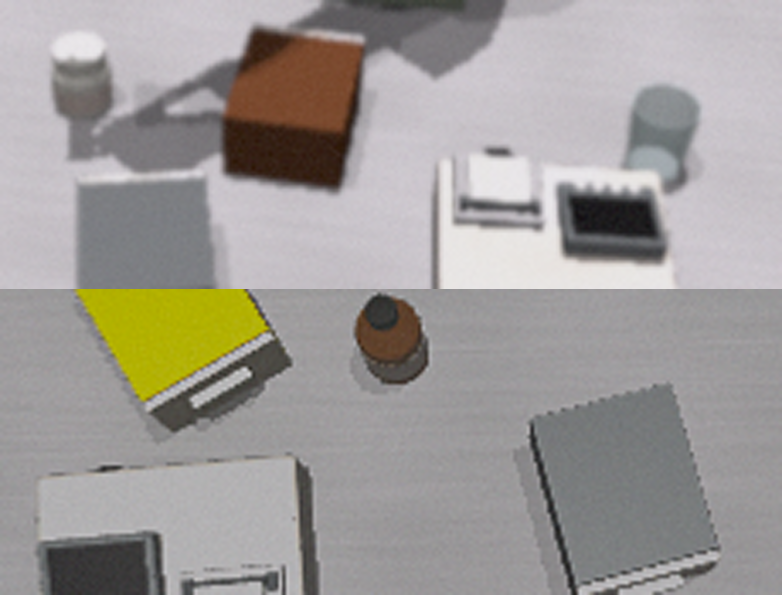

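The drawer panel now sits flush against the case, at (650,570) in the lower half. The flap is flat at (498,185) in the upper half, and the bystanders haven't moved.

```bash
python3 -c "
from workcell import job_done
print(job_done())"
```

```text
the job is handed in; nothing more can be done
None
```

The prism flap is pressed flat and the drawer is pushed fully shut with the block inside. The bottle, beaker and jar were left untouched, and the job is handed in; no verdict was returned.

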